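# Set the camera slide on its set screw with the slack taken up

## Robot

A 6-joint arm with a two-finger parallel gripper is mounted at the origin on the work surface. World frame = base frame: x ahead of the robot, y to its left, z up, the work surface at z = 0. Lengths are in m, angles in degrees, forces in N, time in s.
With the tool pointing down it reaches from about 0.4 to 0.825 m from the base axis. Payload 7 kg.
Tool frame: the origin (TCP) lies midway between the tips of the shut fingers; the grasp point (between the pads) lies 19 mm behind it (r.grip_point_offset is the z of the grasp point in the tool frame, in m); z points along the fingers, y is the line along which they close (so a half turn about z gives the same grasp; the last joint's range is limited). The gripper opens to 88 mm and grips with 3 to 60 N. Pads are 19 mm wide; open, the fingers measure 130 mm over their backs; the gripper's body (78 mm by 193 mm) begins 47 mm behind the grasp point.
Start: joints at [85.949, 20.546, 0.682, 0, -70.136, -16.507], TCP at [0.237, 0.632, 0.227] pointing down, gripper open.
Joint ranges: [-176.03, 176.03], [-82.01, 121.73], [-58.28, 71.71], [-173.87, 95.51], [-174.79, -0.11], [-173.66, 173.66]. Speed limits (degrees/s): [136.94, 136.94, 172.46, 180, 180, 180].

## Interface

Orientations are given as [roll, pitch, yaw] about the fixed x, y, z axes, in that order (R = Rz(yaw) Ry(pitch) Rx(roll)).
In Python, from plant import r, viewer, recognise, outline_of, pinpoint gives the robot as it stands.
- The arm moves only by the tool move_arm, never from a script. Its argument "targets" is a list of rows, each a list of 2 entries, a list of its own where there are three numbers: the shift along the tool's x, y, z in cm, then the turn, a rotation vector about the tool's x, y, z in rad. A call has 1 to 5 rows; each row is the pose to reach, as a shift and turn from the pose commanded when the call began, along the tool's axes at that moment; what a row does not reach only later rows make up. A row lasts 1/8 s, in which the tool goes at most 62.5 mm and 10.7 degrees, less where a joint would pass 70% of its speed; a pose out of reach is approached as far as the arm can. A call with a gripper value outside its range is refused whole. "jaw" is the finger opening in cm, from 0 to 8.76, set as the call begins (left out, the last holds). The fingers move at their own pace and stop on an object; "squeeze" is the grip in N (left out, the last holds). Time passes only in rows, so rows that repeat a pose let the fingers close. It gives the time, the measured TCP pose, the force, the opening and the grip force at its end, in the units of the state.
- r.get_state(): the state, without advancing time (a new reading comes with each control period).
- viewer.capture(name): name is "side" or "top" or "wrist"; returns a dict with "image" (480x640x3 uint8, blue, green, red), "intrinsics" (3x3 intrinsics, pixels), "camera_from_world" (4x4, takes a point from world to camera coordinates). Camera axes: x right, y up, looking along -z (the intrinsics and any distortion apply to the point x, -y, -z); pixel columns grow to the right and rows downward; lengths in m; the calibration is good to about 2 mm. A picture is of the moment at which its call begins. There is no depth.
- r.close_job(): hands the job in; it is judged then, once.
Trained networks look in the newest picture that a camera, given by its name, has taken for a name from the list of things; names that differ only in an ending like _2 or _b are one class to them, and where a whole thing is asked for, a point or a joint stands for the part that bears it (a point fixed in the world has none). Each returns a list of dicts, best first, with "score" (0 to 1); they miss things now and then, are a little off and sometimes report something else, mostly with a low value. They report only what shows in the picture. A call takes as long as a camera call.
- recognise(label, camera): "box" ([left, top, right, bottom] in pixels, round what is visible of it).
- outline_of(label, camera): "mask" (480x640 bool, what is visible of it) and "box" ([left, top, right, bottom] in pixels, round what is visible of it).
- pinpoint(label, camera): "location" ([row, column] in pixels: a listed point, or the origin of a listed thing).
The state is a dict: "time_s": time; "joints": joint angles; "qd": joint speeds; "joint_torque": joint torques, N m; "tcp_pos": TCP position; "eef_rot": TCP orientation; "contact_force": force on the tool from outside, world axes, zero at the start; "moment": the same for the moment, N m; "gripper_width": finger opening in m; "gripper_force": force on a finger pad.
Only numpy, scipy, OpenCV 4.12 (cv2) and the standard library are available. Lean on these libraries where they do the work, as an engineer would, in place of code of your own. Each camera call takes 0.05 s, during which the arm holds its last target. There are 200 camera calls.

## Task

The camera carriage on the aluminium bench slide stands too far forward, past the spring catch that sets its place. By its upright steel drive post, draw the carriage back until its side tooth is some 30 mm behind the catch's tip and the catch has snapped in front of it, then come forward again until the tooth bears on the set screw in that tip, and lean on the post with about 10 N for a good half second (over 15 N on the catch would bend it). Let go without drawing back, so that the tooth stays there and the post's slack stays taken up forward, and leave everything else on the bench where it is.

Things in the scene. Friction and masses are not known exactly. Their poses are not given: they have to be found in the camera images.
- jig: Bench slide: fixed aluminium base plate 200 x 340 mm, 12 mm thick, two guide rods, end blocks 46 mm tall. Origin: centre of its underside. Its +y axis is the FORWARD direction of the slide, towards the small chequered target plate (107 mm tall) standing at the forward end on the -x side; +z is up. Yaw within about half a radian.
- carriage: Grey block 76 (x) x 60 mm (y), top 50 mm above the bench; slides along the jig's y with about 3.5 N of drag and stays where left. Axes as the jig's; origin at bench height under the middle of the block and of the post's slot. A black camera (top 83 mm above the bench) rides at its -x side, 53 to 87 mm out. Travel 115 mm either way of the jig's centre.
- post_grip (a point): Axis of the upright steel drive post, 85 mm above the bench; post 18 (x) x 14 mm (y), from 50 to 108 mm above the bench. Push and pull only by it. It has slack: it slides 4 mm either way of the carriage's middle along y (1 N of drag, stays where left) before it takes the carriage along; its y in the carriage's frame is +4 mm with the slack taken up forward, -4 mm backward.
- tooth_face (a point): Middle of the forward (+y) face of the steel tooth on the carriage's +x side: tooth 24 mm wide (y), 12 mm tall, standing 14 mm out of the block, 34 mm above the bench. It is 12 mm forward and 49 mm to +x of the carriage's origin.
- catch_tip (a point): Middle of the blunt rear (-y) end face of the spring catch's arm, 34 mm above the bench. From this face a brass set screw (11 mm head) stands out backward (-y) by an amount that is not measured: anywhere from 2 to 22 mm; the tooth is seated when it bears on the screw. The stop block that carries the catch is clamped on the plate's +x side anywhere along some 40 mm. Axes as the jig's.
- catch: Steel spring catch: 50 mm arm on a vertical pin (origin, bench height) 50 mm forward of its tip; tip and set screw point backward (-y). A tooth moving backward slides along the arm's slanted side, pushing it aside (1 to 3 N); the catch snaps back once the tooth's forward face is behind the screw. Moving forward the tooth meets the screw as a rigid stop. Over 15 N would bend it.
- wheel_a: Loose small robot wheel, 62 mm across, 25 mm tall, lying beside the slide; bystander, origin under its centre.
- wheel_b: Second loose robot wheel like it; bystander.
- bearing: Loose steel ball bearing, 22 mm across, 9 mm tall, lying on the base plate near its rear (-y) end; bystander.
- driver: Loose screwdriver, 170 mm, lying between the robot and the slide; bystander.
- flask: Upright mint-green drinking flask, 68 mm across, 200 mm tall; bystander.
- mouse: Black computer mouse, 100 x 60 mm; bystander.
- gluegun: Black glue gun lying on its side, 34 mm tall; bystander.

How it is judged:
By the outcome, as a careful person would: the job done as asked, in the order asked, and still so for the second after the job is handed in, with the robot touching nothing.
It also fails if it takes over 64 s, if anything falls off the work surface, if the arm or the gripper's body presses on something with over 40 N, if the wrist force passes 120 N, or if a joint passes its speed limit or range.

## Working session

There is one attempt and no reset: what is moved stays moved. The work goes in short steps, Python scripts to look and compute and a tool call to move; the robot and the scene stay as the last step left them, time stands still between calls to the robot, and variables do not carry over. Pictures are saved under pics/ and viewed, at most 10 in all, crops included, and the job is handed in when it is done.

Besides the shell and the picture viewer there is one more tool, called as name(argument=value, ...) on one line, values as JSON. move_arm: Moves the arm, as the interface text tells. Its arguments: {"type":"object","properties":{"targets":{"type":"array","items":{"type":"array"}},"jaw":{"type":"number"},"squeeze":{"type":"number"}},"required":["targets"]}

```bash
mkdir -p pics
cat > h.py <<'E'
import numpy as np, cv2, json
from plant import r, viewer, recognise, outline_of, pinpoint
def ray(c,rc):
    K=np.array(c["intrinsics"]);T=np.array(c["camera_from_world"])
    p=np.linalg.inv(K)@[rc[1],rc[0],1]; d=np.array([p[0],-p[1],-p[2]])
    R=T[:3,:3]; return -R.T@T[:3,3], R.T@d
def onz(c,rc,z):
    o,d=ray(c,rc); return o+d*(z-o[2])/d[2]
def proj(c,P):
    K=np.array(c["intrinsics"]);T=np.array(c["camera_from_world"])
    q=T[:3,:3]@np.array(P)+T[:3,3]; p=K@[q[0],-q[1],-q[2]]; return p[:2]/p[2]
E
python3 - <<'E'
from h import *
Z=dict(post_grip=.085,tooth_face=.034,catch_tip=.034,jig=0,carriage=0,catch=0)
ims=[]
for cam in("top","side"):
    c=viewer.capture(cam); cv2.imwrite(f"pics/{cam}0.png",c["image"])
    print(cam,{k:c[k] for k in c if k not in("image","intrinsics","camera_from_world")}.keys(), onz(c,(240,320),0))
    for l,z in Z.items():
        for p in pinpoint(l,cam)[:2]: print(l,np.round(p["location"],1),round(p["score"],2),np.round(onz(c,p["location"],z),4))
print(r.get_state())
E
```

```text
top dict_keys([]) [ 0.58733922 -0.00190877  0.        ]
post_grip [255.7 308.2] 0.5 [0.5371 0.0299 0.085 ]
tooth_face [243.7 304.4] 0.96 [0.5731 0.042  0.034 ]
catch_tip [242.9 335.6] 0.65 [ 0.5775 -0.0454  0.034 ]
catch_tip [306.9 341.3] 0.38 [ 0.3999 -0.0649  0.034 ]
jig [261.3 338.3] 0.8 [ 0.5275 -0.0557  0.    ]
carriage [256.1 305.3] 0.64 [0.54   0.0391 0.    ]
catch [236.3 318. ] 0.45 [0.5979 0.0041 0.    ]
side dict_keys([]) [6.07612089e-01 6.77170693e-02 1.11022302e-16]
post_grip [306.4 292.4] 0.61 [ 0.3505 -0.1331  0.085 ]
post_grip [236.8 307.1] 0.59 [0.5285 0.0271 0.085 ]
tooth_face [241.3 316.5] 0.95 [0.5719 0.041  0.034 ]
catch_tip [256.7 345.6] 0.57 [ 0.589  -0.0578  0.034 ]
jig [274.7 329.5] 0.55 [ 0.5346 -0.0539  0.    ]
carriage [261.5 306.7] 0.69 [ 0.522   0.0254 -0.    ]
catch [198.  215.6] 0.74 [0.493  0.4464 0.    ]
catch [255.1 329.4] 0.62 [0.5852 0.0025 0.    ]
{'time_s': 0.7, 'joints': array([ 8.59505364e+01,  2.05438141e+01,  6.80945763e-01, -1.05003290e-03,
       -7.01337320e+01, -1.65086173e+01]), 'qd': array([ 0.03966946, -0.03591371, -0.01509529, -0.00180726, -0.02828884,
        0.07685874]), 'joint_torque': array([ 2.36320011e-03, -5.82160699e+01,  2.93250400e+01,  7.00163797e+00,
        1.23944686e-02, -2.32908144e-05]), 'tcp_pos': array([0.23701534, 0.63199694, 0.22657899]), 'eef_rot': array([-1.79997021e+02,  1.91288129e-03, -2.05584376e+01]), 'contact_force': array([ 1.12924313, -0.17907716, -0.32105309]), 'moment': array([0.01058978, 0.02506289, 0.00616433]), 'gripper_force': 0.0, 'gripper_width': 0.0879570375318017}
```

View pics/top0.png

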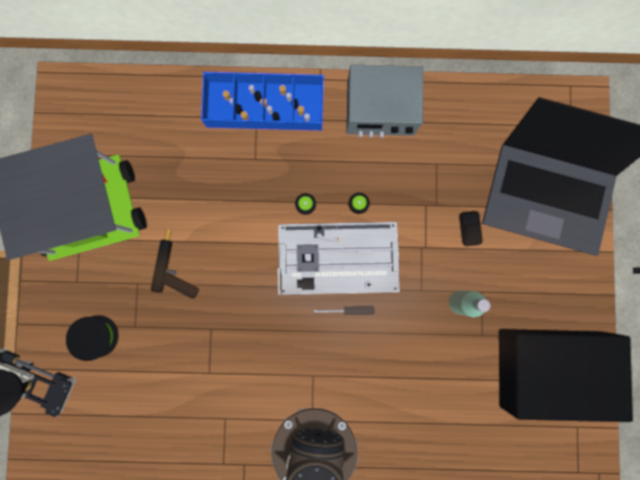

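View pics/side0.png

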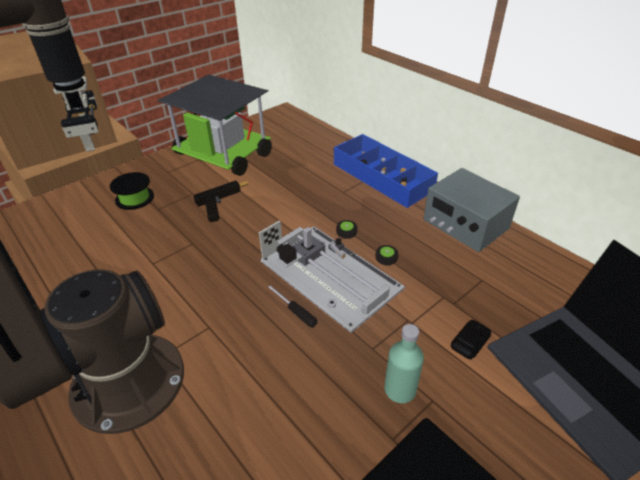

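The pictures show the slide at about (338, 258) in the top view, with forward pointing image-left (world +y) and jig yaw about +2°. The post is at about (308, 257) and the catch near (320, 236). The tool's closing line is already roughly along the slide, so I'm heading over the post.

move_arm(targets=[[[4.4, 4.1, 0], [0, 0, -0.08]], [[8.8, 8.2, 0], [0, 0, -0.16]], [[13.2, 12.3, 0], [0, 0, -0.24]], [[17.6, 16.4, 0], [0, 0, -0.32]], [[22, 20.5, 0], [0, 0, -0.39]]])

```text
time_s: 1.32
tcp_pos: [0.3716, 0.3611, 0.2269]
eef_rot: [-180.0, -0.0, 2.0]
contact_force: [0.7, 0.3, -0.5]
gripper_width: 0.0876
gripper_force: 0.0
```

move_arm(targets=[[[2.6, 5.4, 0], [0, 0, 0]], [[5.2, 10.8, 0], [0, 0, 0]], [[7.8, 16.2, 0], [0, 0, 0]], [[10.4, 21.6, 0], [0, 0, 0]], [[13, 27, 0], [0, 0, 0]]], jaw=5)

```text
time_s: 1.95
tcp_pos: [0.5101, 0.0952, 0.2271]
eef_rot: [-180.0, -0.1, 1.8]
contact_force: [0.6, 0.7, -0.5]
gripper_width: 0.0505
gripper_force: 0.0
```

```bash
cat > look.py <<'E'
from h import *
import sys
Z=dict(post_grip=.085,tooth_face=.034,catch_tip=.034,jig=0,carriage=0,catch=0)
def look(n,cam="wrist",labels=Z):
    c=viewer.capture(cam); cv2.imwrite(f"pics/{n}.png",c["image"])
    for l in labels:
        for p in pinpoint(l,cam)[:2]: print(l,np.round(p["location"],1),round(p["score"],2),np.round(onz(c,p["location"],Z[l]),4))
    return c
if __name__=="__main__": look(sys.argv[1]); s=r.get_state(); print(s["tcp_pos"],s["eef_rot"],s["contact_force"])
E
python3 look.py w1
```

```text
post_grip [197.5 409.6] 0.62 [0.533  0.0279 0.085 ]
tooth_face [134.3 382.2] 0.94 [0.58   0.0454 0.034 ]
tooth_face [  5.6 390.8] 0.31 [0.6808 0.0456 0.034 ]
catch_tip [132.  490.2] 0.82 [ 0.5849 -0.0491  0.034 ]
jig [183.5 475.4] 0.87 [ 0.5355 -0.0556  0.    ]
jig [  4.1 561.8] 0.18 [ 0.6964 -0.1108  0.    ]
carriage [182.6 390.2] 0.64 [0.5337 0.0292 0.    ]
catch [117.5 425.1] 0.91 [0.5966 0.0007 0.    ]
catch [260.5 551.8] 0.3 [ 0.4576 -0.1467  0.    ]
[0.50912602 0.0978119  0.22667369] [-1.79987574e+02 -9.86541300e-03  1.85141527e+00] [ 0.43343382 -0.04353033  0.06956909]
```

View pics/w1.png

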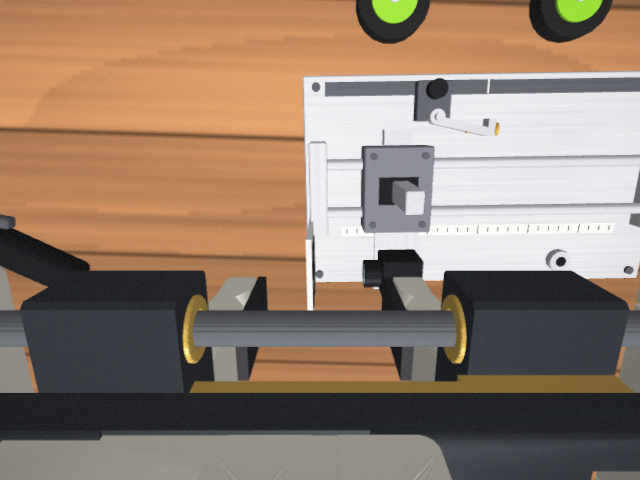

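move_arm(targets=[[[1.1, 3.5, 0], [0, 0, 0]], [[2.1, 7, 2], [0, 0, 0]], [[2.1, 7, 6], [0, 0, 0]], [[2.1, 7, 6], [0, 0, 0]]])

```text
time_s: 2.8
tcp_pos: [0.5305, 0.028, 0.1643]
eef_rot: [179.9, 0.3, 1.8]
contact_force: [0.5, 0.5, 0.9]
gripper_width: 0.0503
gripper_force: 0.0
```

Run:
```python
import look; from h import *
c=look.look("w2"); s=r.get_state(); print(s["tcp_pos"],s["eef_rot"],s["contact_force"])
g=cv2.cvtColor(c["image"],6)
# plate edge/rod lines
L=cv2.createLineSegmentDetector().detect(g)[0][:,0]
for l in L:
    if np.hypot(l[2]-l[0],l[3]-l[1])>110:
        a,b=onz(c,(l[1],l[0]),.012),onz(c,(l[3],l[2]),.012); d=b-a; print(np.round(l),np.degrees(np.arctan(-d[0]/d[1])).round(2))
```

```text
post_grip [242.4 319.8] 0.76 [0.5322 0.0295 0.085 ]
tooth_face [157.5 304.3] 0.76 [0.5815 0.0428 0.034 ]
catch_tip [  3.  312.4] 0.57 [0.682  0.0394 0.034 ]
jig [214.5 424.1] 0.91 [ 0.5346 -0.0584  0.    ]
jig [  5.8 518.3] 0.46 [ 0.6946 -0.1121  0.    ]
carriage [211.8 322.4] 0.7 [0.5342 0.0282 0.    ]
catch [137.7 361.2] 0.56 [ 0.5962 -0.0012  0.    ]
[0.5331619  0.02836433 0.16786525] [-1.79962005e+02 -1.18637678e-01  1.84370115e+00] [ 0.42405435  0.333572   -0.29137004]
[444. 270. 581. 270.] 1.87
[234.  96. 363.  94.] 2.76
[629. 107. 384. 110.] 2.68
[432.  93. 632.  90.] 2.62
[426. 433.  99. 433.] 1.81
[362. 241. 602. 238.] 2.72
[ 91. 270. 204. 270.] 1.87
[  1. 392. 186. 392.] 1.74
[363. 186. 613. 182.] 2.69
[188. 392. 638. 392.] 1.83
[638.  83. 209.  89.] 2.66
[611. 374. 456. 374.] 1.83
[562. 244. 363. 247.] 2.69
[609. 187. 399. 190.] 2.74
[  1. 152. 212. 159.] -0.02
[213. 164.   1. 157.] 0.0
[474.   5. 357.   2.] 0.44
[624. 309. 474. 309.] 1.86
[452. 327. 196. 327.] 1.79
[452. 332. 194. 332.] 1.83
[174. 309.  24. 309.] 1.79
[364. 197. 492. 195.] 2.65
```

View pics/w2.png

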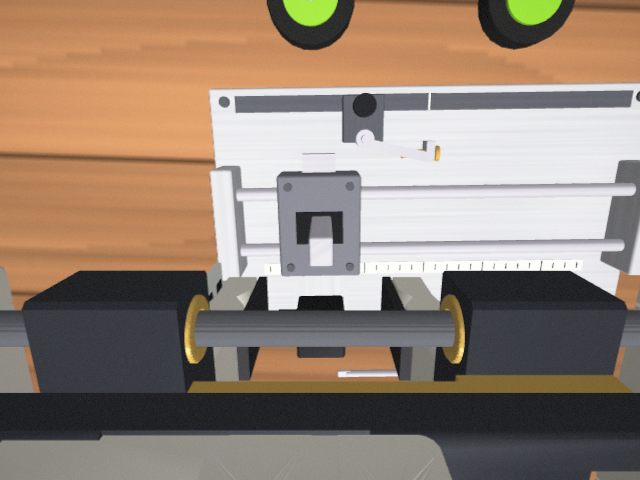

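The post is at (320, 240) between the fingers, the tooth is at (318, 162), and the catch tip and brass screw are at (435, 153). The jig yaw is 2.7°. I'm descending to grip the post.

move_arm(targets=[[[0, 0, 4], [0, 0, -0.015]], [[0, 0, 8], [0, 0, -0.015]], [[0, 0, 10.1], [0, 0, -0.015]], [[0, 0, 10.1], [0, 0, -0.015]]])

```text
time_s: 3.65
tcp_pos: [0.5318, 0.0275, 0.0647]
eef_rot: [180.0, 0.1, 2.7]
contact_force: [-0.1, -0.2, 0.9]
gripper_width: 0.0504
gripper_force: 0.0
```

move_arm(targets=[[[0, 0, 0], [0, 0, 0]], [[0, 0, 0], [0, 0, 0]], [[0, 0, 0], [0, 0, 0]], [[0, 0, 0], [0, 0, 0]]], jaw=0.5, squeeze=30)

```text
time_s: 4.15
tcp_pos: [0.5328, 0.0278, 0.0661]
eef_rot: [-180.0, -0.1, 2.6]
contact_force: [-1.3, 1.6, 0.7]
gripper_width: 0.016
gripper_force: 0.4
```

move_arm(targets=[[[0, 0, 0], [0, 0, 0]], [[0, 0.5, 0], [0, 0, 0]], [[0, 1.5, 0], [0, 0, 0]], [[0, 2.5, 0], [0, 0, 0]], [[0, 3.5, 0], [0, 0, 0]]])

```text
time_s: 4.78
tcp_pos: [0.5345, -0.0072, 0.066]
eef_rot: [-180.0, -0.0, 2.7]
contact_force: [-1.9, 3.4, 5.8]
gripper_width: 0.014
gripper_force: 30.0
```

move_arm(targets=[[[0, 1, 0], [0, 0, 0]], [[0, 2, 0], [0, 0, 0]], [[0, 3, 0], [0, 0, 0]], [[0, 4, 0], [0, 0, 0]], [[0, 5, 0], [0, 0, 0]]])

```text
time_s: 5.4
tcp_pos: [0.5368, -0.0571, 0.066]
eef_rot: [-180.0, -0.0, 2.7]
contact_force: [-2.1, 4.9, 5.7]
gripper_width: 0.0144
gripper_force: 30.0
```

move_arm(targets=[[[0, 1, 0], [0, 0, 0]], [[0, 2, 0], [0, 0, 0]], [[0, 3, 0], [0, 0, 0]], [[0, 4, 0], [0, 0, 0]], [[0, 4, 0], [0, 0, 0]]])

```text
time_s: 6.02
tcp_pos: [0.5387, -0.098, 0.066]
eef_rot: [180.0, -0.0, 2.6]
contact_force: [-0.4, -1.6, 5.0]
gripper_width: 0.014
gripper_force: 30.0
```

```bash
python3 look.py w3
```

```text
post_grip [318.1 324.6] 0.72 [ 0.5383 -0.0995  0.085 ]
tooth_face [176.5 292.5] 0.77 [ 0.5874 -0.0815  0.034 ]
catch_tip [175.9 225.7] 0.92 [ 0.5862 -0.0489  0.034 ]
jig [250.6 254.2] 0.58 [ 0.5376 -0.0568  0.    ]
carriage [250.1 319.7] 0.58 [ 0.5398 -0.0965  0.    ]
catch [148.3 157.8] 0.56 [ 0.5958 -0.0024  0.    ]
[ 0.53860959 -0.09744034  0.06595882] [ 1.79977962e+02 -3.11630851e-02  2.65857575e+00] [-0.27707331 -1.62162718  4.49724248]
```

View pics/w3.png

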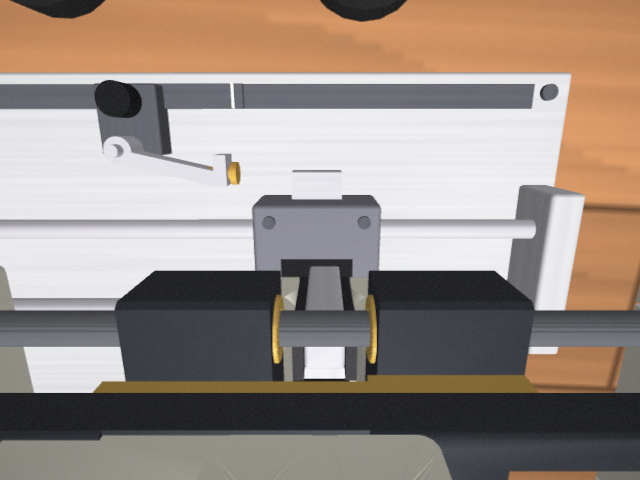

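Tooth face at column 292, catch tip face at about 230 and brass screw end at about 240, at about 2.08 px/mm. The tooth is therefore about 30 mm behind the tip, and the catch has sprung back into its path. The screw stands out about 5 mm, so I'm coming forward gently.

move_arm(targets=[[[0, -0.5, 0], [0, 0, 0]], [[0, -1, 0], [0, 0, 0]], [[0, -1.5, 0], [0, 0, 0]], [[0, -2, 0], [0, 0, 0]], [[0, -2.4, 0], [0, 0, 0]]])

```text
time_s: 7.0
tcp_pos: [0.5375, -0.0735, 0.066]
eef_rot: [180.0, -0.0, 2.7]
contact_force: [-0.5, -4.3, 5.9]
gripper_width: 0.0143
gripper_force: 30.0
```

move_arm(targets=[[[0, -0.1, 0], [0, 0, 0]], [[0, -0.2, 0], [0, 0, 0]], [[0, -0.3, 0], [0, 0, 0]], [[0, -0.4, 0], [0, 0, 0]], [[0, -0.4, 0], [0, 0, 0]]])

```text
time_s: 7.62
tcp_pos: [0.5373, -0.0695, 0.066]
eef_rot: [180.0, -0.0, 2.7]
contact_force: [-0.0, -2.5, 5.5]
gripper_width: 0.0138
gripper_force: 30.0
```

Run:
```python
import look; from h import *
c=look.look("w4",labels=["tooth_face","catch_tip"]); s=r.get_state(); print(s["tcp_pos"],s["eef_rot"],s["contact_force"])
cv2.imwrite("pics/w4c.png",cv2.resize(c["image"][120:270,100:400],None,fx=2.6,fy=2.6))
```

```text
tooth_face [178.9 306.6] 0.92 [ 0.5852 -0.0599  0.034 ]
catch_tip [176.  286.9] 0.87 [ 0.5862 -0.0503  0.034 ]
[ 0.53733876 -0.06949546  0.0659682 ] [ 1.79969499e+02 -3.10038579e-02  2.66566179e+00] [-0.27622328 -2.50395544  6.05869421]
```

View pics/w4c.png

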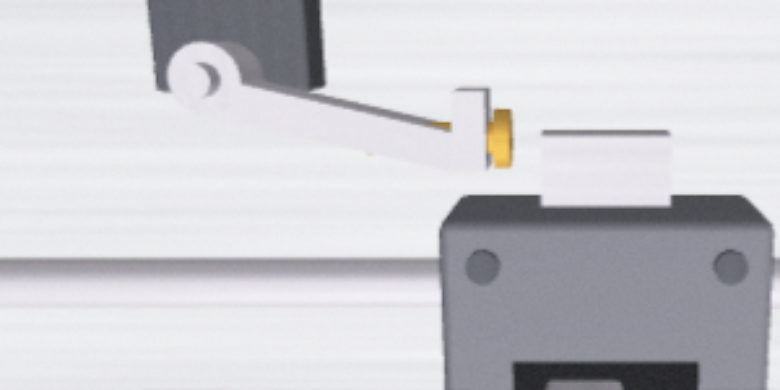

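There is about 5.4 mm left between the screw head (column 512 in the crop) and the tooth (column 541). I'm moving on slowly.

move_arm(targets=[[[0, -0.1, 0], [0, 0, 0]], [[0, -0.2, 0], [0, 0, 0]], [[0, -0.3, 0], [0, 0, 0]], [[0, -0.4, 0], [0, 0, 0]], [[0, -0.4, 0], [0, 0, 0]]])

```text
time_s: 8.4
tcp_pos: [0.5372, -0.0655, 0.066]
eef_rot: [180.0, -0.0, 2.7]
contact_force: [0.2, -2.7, 5.4]
gripper_width: 0.0139
gripper_force: 30.0
```

move_arm(targets=[[[0, -0.05, 0], [0, 0, 0]], [[0, -0.05, 0], [0, 0, 0]]])

```text
time_s: 8.65
tcp_pos: [0.5372, -0.0651, 0.066]
eef_rot: [180.0, -0.0, 2.7]
contact_force: [-0.6, -2.4, 5.5]
gripper_width: 0.014
gripper_force: 30.0
```

move_arm(targets=[[[0, -0.05, 0], [0, 0, 0]], [[0, -0.05, 0], [0, 0, 0]]])

```text
time_s: 8.9
tcp_pos: [0.5371, -0.0646, 0.066]
eef_rot: [180.0, -0.0, 2.7]
contact_force: [0.8, -3.3, 6.0]
gripper_width: 0.0138
gripper_force: 30.0
```

move_arm(targets=[[[0, -0.03, 0], [0, 0, 0]], [[0, -0.03, 0], [0, 0, 0]]])

```text
time_s: 9.15
tcp_pos: [0.5371, -0.0643, 0.066]
eef_rot: [180.0, -0.0, 2.7]
contact_force: [0.1, -2.8, 5.4]
gripper_width: 0.0142
gripper_force: 30.0
```

move_arm(targets=[[[0, -0.03, 0], [0, 0, 0]], [[0, -0.03, 0], [0, 0, 0]]])

```text
time_s: 9.4
tcp_pos: [0.5371, -0.064, 0.066]
eef_rot: [180.0, -0.0, 2.7]
contact_force: [-0.9, -3.4, 5.7]
gripper_width: 0.0138
gripper_force: 30.0
```

move_arm(targets=[[[0, -0.03, 0], [0, 0, 0]], [[0, -0.03, 0], [0, 0, 0]]])

```text
time_s: 9.65
tcp_pos: [0.5371, -0.0637, 0.066]
eef_rot: [180.0, -0.0, 2.7]
contact_force: [-0.6, -3.2, 5.9]
gripper_width: 0.0141
gripper_force: 30.0
```

move_arm(targets=[[[0, -0.03, 0], [0, 0, 0]], [[0, -0.03, 0], [0, 0, 0]]])

```text
time_s: 9.9
tcp_pos: [0.5371, -0.0636, 0.066]
eef_rot: [179.9, -0.0, 2.7]
contact_force: [0.6, -4.4, 5.2]
gripper_width: 0.0141
gripper_force: 30.0
```

Run:
```python
from h import *
c=viewer.capture("wrist"); s=r.get_state(); print(s["tcp_pos"],s["contact_force"])
cv2.imwrite("pics/w5c.png",cv2.resize(c["image"][120:270,100:400],None,fx=2.6,fy=2.6))
```

```text
[ 0.53705201 -0.06363331  0.06596117] [-0.43815054 -3.95333427  6.49299983]
```

View pics/w5c.png

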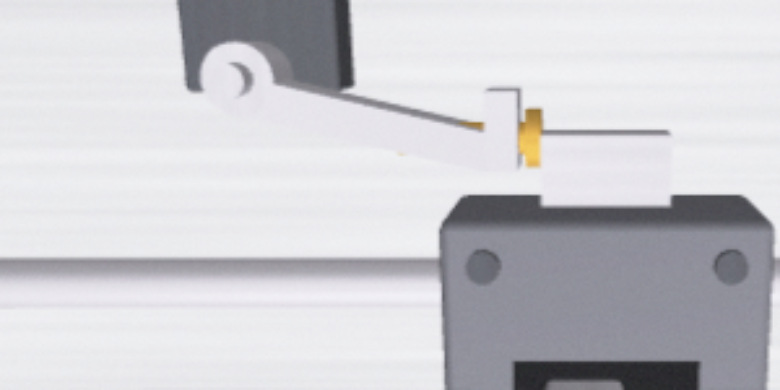

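The tooth now meets the brass screw head (column 541 in the crop) and the force is starting to rise. I'm pressing up to 10 N.

move_arm(targets=[[[0, -0.03, 0], [0, 0, 0]], [[0, -0.03, 0], [0, 0, 0]]])

```text
time_s: 10.2
tcp_pos: [0.537, -0.0636, 0.066]
eef_rot: [179.9, -0.0, 2.7]
contact_force: [0.7, -6.3, 5.5]
gripper_width: 0.0136
gripper_force: 30.0
```

move_arm(targets=[[[0, -0.03, 0], [0, 0, 0]], [[0, -0.03, 0], [0, 0, 0]]])

```text
time_s: 10.45
tcp_pos: [0.537, -0.0635, 0.066]
eef_rot: [179.9, -0.0, 2.7]
contact_force: [1.2, -8.5, 4.1]
gripper_width: 0.014
gripper_force: 30.0
```

move_arm(targets=[[[0, -0.025, 0], [0, 0, 0]], [[0, -0.025, 0], [0, 0, 0]], [[0, -0.025, 0], [0, 0, 0]], [[0, -0.025, 0], [0, 0, 0]]])

```text
time_s: 10.95
tcp_pos: [0.537, -0.0634, 0.066]
eef_rot: [179.9, -0.0, 2.7]
contact_force: [1.3, -8.5, 3.5]
gripper_width: 0.0137
gripper_force: 30.0
```

move_arm(targets=[[[0, 0, 0], [0, 0, 0]], [[0, 0, 0], [0, 0, 0]], [[0, 0, 0], [0, 0, 0]], [[0, 0, 0], [0, 0, 0]]])

```text
time_s: 11.45
tcp_pos: [0.537, -0.0635, 0.066]
eef_rot: [179.9, -0.0, 2.7]
contact_force: [1.5, -8.4, 3.6]
gripper_width: 0.0135
gripper_force: 30.0
```

move_arm(targets=[[[0, 0, 0], [0, 0, 0]], [[0, 0, 0], [0, 0, 0]]])

```text
time_s: 11.7
tcp_pos: [0.537, -0.0634, 0.066]
eef_rot: [179.9, -0.0, 2.7]
contact_force: [1.3, -9.5, 4.7]
gripper_width: 0.0138
gripper_force: 30.0
```

move_arm(targets=[[[0, -0.02, 0], [0, 0, 0]], [[0, -0.02, 0], [0, 0, 0]], [[0, -0.02, 0], [0, 0, 0]], [[0, -0.02, 0], [0, 0, 0]], [[0, -0.02, 0], [0, 0, 0]]])

```text
time_s: 12.32
tcp_pos: [0.537, -0.0634, 0.066]
eef_rot: [179.9, -0.0, 2.7]
contact_force: [0.9, -10.0, 4.4]
gripper_width: 0.0139
gripper_force: 30.0
```

move_arm(targets=[[[0, 0, 0], [0, 0, 0]], [[0, 0, 0], [0, 0, 0]], [[0, 0, 0], [0, 0, 0]], [[0, 0, 0], [0, 0, 0]]])

```text
time_s: 12.82
tcp_pos: [0.537, -0.0634, 0.066]
eef_rot: [179.9, -0.0, 2.7]
contact_force: [1.5, -10.4, 3.6]
gripper_width: 0.0136
gripper_force: 30.0
```

move_arm(targets=[[[0, 0, 0], [0, 0, 0]], [[0, 0, 0], [0, 0, 0]]])

```text
time_s: 13.08
tcp_pos: [0.537, -0.0634, 0.066]
eef_rot: [179.9, -0.0, 2.7]
contact_force: [1.8, -11.3, 4.4]
gripper_width: 0.0139
gripper_force: 30.0
```

The force has held at about 10 N for over 0.7 s. I'm releasing in place.

move_arm(targets=[[[0, 0, 0], [0, 0, 0]], [[0, 0, 0], [0, 0, 0]], [[0, 0, 0], [0, 0, 0]], [[0, 0, 0], [0, 0, 0]]], jaw=4.5)

```text
time_s: 13.58
tcp_pos: [0.5366, -0.0618, 0.0654]
eef_rot: [-180.0, 0.0, 2.7]
contact_force: [-0.1, -0.5, 0.4]
gripper_width: 0.0436
gripper_force: 0.0
```

move_arm(targets=[[[0, 0, -2], [0, 0, 0]], [[0, 0, -5], [0, 0, 0]], [[0, 0, -8], [0, 0, 0]], [[0, 0, -10], [0, 0, 0]], [[0, 0, -10], [0, 0, 0]]])

```text
time_s: 14.2
tcp_pos: [0.5377, -0.0617, 0.1672]
eef_rot: [-180.0, -0.2, 2.7]
contact_force: [-0.3, -0.2, 0.2]
gripper_width: 0.0454
gripper_force: 0.0
```

Run:
```python
from h import *
import look
c=look.look("w6",labels=["tooth_face","catch_tip","post_grip","carriage"]); s=r.get_state(); print(s["tcp_pos"],s["contact_force"],s["gripper_width"])
cv2.imwrite("pics/w6c.png",cv2.resize(c["image"][80:300,180:470],None,fx=2.6,fy=2.6))
```

```text
tooth_face [164.1 314.3] 0.82 [ 0.5849 -0.0533  0.034 ]
tooth_face [141.4 254.7] 0.53 [ 0.5992 -0.009   0.034 ]
catch_tip [161.5 311.8] 0.98 [ 0.5867 -0.0513  0.034 ]
post_grip [246.7 326.4] 0.59 [ 0.5365 -0.0644  0.085 ]
carriage [216.5 331.2] 0.69 [ 0.5384 -0.0688 -0.    ]
[ 0.53615358 -0.06200565  0.16458468] [-0.10400689  0.45395344 -0.28177729] 0.04497131360987918
```

View pics/w6c.png

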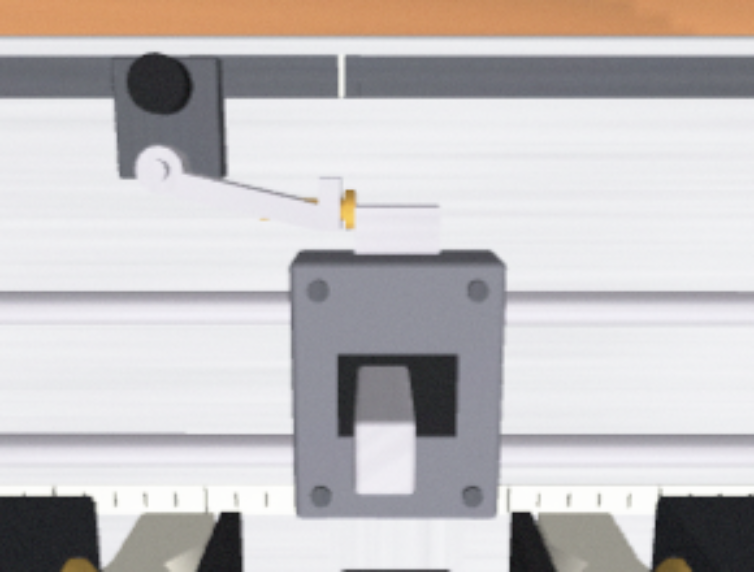

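The tooth (crop column 355) bears on the screw head. The post sits forward (left) in its slot with the slack taken up, and nothing is touching the robot.

```bash
python3 -c "
from plant import r
print(r.close_job())"
```

```text
the job is handed in; nothing more can be done
None
```

The job is handed in: I drew the carriage back about 30 mm past the catch's tip, brought it forward until the tooth bore on the set screw, held about 10 N on the post for roughly 0.75 s, and let go with the tooth seated and the slack forward.

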